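# Lay the tilted circuit board flat in its ratchet holder

## Task

The circuit board on the bench stands tilted in its ratchet holder: press the pawl's thumb paddle down until the pawl snaps over and stays clear of the teeth, then push the frame down gently by its front rail until it lies fully flat on its rests, and leave the pawl off. Do it with the fingertips alone, gripping and lifting nothing. Keep off the board itself and leave the tools and parts around the holder where they are.

Things in the scene. Friction and masses are not known exactly. Their poses are not given: they have to be found in the camera images.
- holder: the tilting circuit-board holder, fixed to the bench: a base of aluminium bars 310 mm (x) by 224 mm (y), with bearing and pawl posts out to 160 mm either side of its middle. Origin on the bench under the middle of the base; its x axis points from the front rail to the hinge (away from the robot, within 0.28 rad), y to the robot's left, z up
- hinge (a point): the middle of the hinge line of the tilting frame, 110 mm along the holder's +x from its origin and 60 mm above the bench; the hinge line runs along the holder's y axis
- frame (a joint): tilt of the aluminium frame carrying the board, rad: 0 = flat on its rests, positive = front raised (starts 0.40 to 0.62, ends at 0.95). Its stiff hinge holds it at any angle; with the pawl off, 2 to 5 N on the front rail moves it down and it stays where left. With the pawl in, it can be raised but sinks at most 0.16 rad before a tooth stops it; do not force it
- rail (a point): middle of the top face of the frame's front rail: flat aluminium bar, 260 mm long (holder y), 32 mm wide, 14 mm thick, on the raised edge nearest the robot, 240 mm from the hinge line and 7 mm above the frame's mid-plane. It swings down and towards the robot; flat, it is 67 mm above the bench. The board begins 23 mm behind the rail's inner edge
- pawl (a joint): turn of the ratchet pawl, rad: 0 to 0.2 = nose in the teeth of the steel quadrant on the frame's +y side, 0.70 = off, against its stop. A spring detent holds it at either end: it snaps over to off past 0.35 to 0.45 and then stays
- paddle (a point): middle of the top face of the pawl's black ribbed thumb paddle, 36 mm (holder x) by 32 mm (y), 7 mm thick, 205 mm to the +y side of the holder's middle line and 59 mm clear of the frame's side bar; top about 140 mm above the bench with the pawl in. Pressed with about 3 N it drops about 40 mm (to 103 mm above the bench when off) and swings about 11 mm towards the robot. Nothing stands under it
- pivot (a point): centre of the pawl's pivot shaft in the paddle's plane, 36 mm along the holder's +x from its origin, 108 mm above the bench; it runs along the holder's y. The paddle is the end of a 62 mm lever from here towards the robot
- board: the green circuit board, 176 by 226 mm, clipped in the frame, with parts up to 16 mm tall on its top; origin at its middle, x along the frame from rail to hinge, z out of its top. Not to be touched
- multimeter: orange and black hand multimeter, 180 x 88 x 50 mm, lying well to the right of the holder; origin under its middle. Bystander
- screwdriver: screwdriver, 190 mm long, lying to the left of the holder, outboard of the paddle; origin under its middle. Bystander
- cutters: side cutters with blue handles, 130 mm long and 15 mm tall, lying to the right of the holder, nearer the robot than the red board; origin under the joint. Bystander
- solder_reel: metal reel of solder, 60 mm across, 48 mm tall, standing to the left of the holder, outboard of the paddle and further from the robot; origin under its middle. Bystander
- flux_bottle: small white bottle, 48 mm across, 115 mm tall, standing well to the left of the holder; origin under its middle. Bystander
- red_board: small red circuit board on brass feet, 86 x 56 x 24 mm, just to the right of the holder; origin under its middle. Bystander

How it is judged:
By the outcome, as a careful person would: the job done as asked, in the order asked, and still so for the second after the job is handed in, with the robot touching nothing.
It also fails if it takes over 48 s, if anything falls off the work surface, if the arm or the gripper's body presses on something with over 40 N, if the wrist force passes 120 N, or if a joint passes its speed limit or range.

## Robot

A 6-joint arm with a two-finger parallel gripper is mounted at the origin on the work surface. World frame = base frame: x ahead of the robot, y to its left, z up, the work surface at z = 0. Lengths are in mm, angles in rad, forces in N, time in s.
With the tool pointing down it reaches from about 350 to 875 mm from the base axis. Payload 4.2 kg.
Tool frame: the origin (TCP) lies on the mounting face of the last link; the fingertips stand 173 mm ahead of it and the grasp point (between the pads) lies 155 mm ahead of it; z points along the fingers, y is the direction in which the jaws open and shut (so a half turn about z gives the same grasp; the last joint's range is limited). The gripper opens to 85 mm and grips with 20 to 120 N. Pads are 22 mm wide; open, the fingers measure 114 mm over their backs; the gripper's body (76 mm by 85 mm) begins 54 mm behind the grasp point. The pads swing forward as they close: fully open they stand 13 mm farther back than shut.
Start: joints at [-0.973, 0.385, 0.008, 0, -1.194, -0.259], TCP at [207.737, -589.445, 404.712] pointing down, gripper open.
Joint ranges: [-3.14, 3.14], [-1.21, 2.06], [-1.07, 1.41], [-3.16, 2.05], [-2.99, -0.16], [-3.1, 3.1]. Speed limits (rad/s): [2.79, 2.79, 3.14, 3.14, 3.14, 3.14].

## Interface

Orientations are given as a unit quaternion [x, y, z, w].
In Python, from bench import arm gives the robot as it stands. The module is installed in compiled form; this text tells all that it offers.
- The arm moves only by the tool play_rows, never from a script. Its argument "moves" is a list of rows, each a list of 3 entries, a list of its own where there are three numbers: the shift along the world's x, y, z in units of 30 cm (1.0 is 30 cm), then the turn about the world's z in units of 30 degrees (1.0 is 30 degrees), then the gripper's target within -1 to 1 (shut at 1, half-way at 0, fully open at -1). In form: [[[x, y, z], turn, jaw], ...]. A call has 1 to 12 rows; each row is the pose to reach, as a shift and turn from the pose measured when the call began; what a row does not reach only later rows make up. A row lasts 1/8 s, in which the tool goes at most 62.5 mm and 10.7 degrees, less where a joint would pass 70% of its speed; a pose out of reach is approached as far as the arm can. A call with a number of a shift or a turn outside -1 to 1 is refused whole. A call with a gripper value outside its range is refused whole. The fingers move at their own pace and stop on an object; the grip force is fixed at half the most. Time passes only in rows, so rows that repeat a pose let the fingers close. It gives the time, the measured TCP pose, the force and the opening at its end, in the units of the state.
- arm.read_state(): the state, without advancing time (a new reading comes with each control period).
- arm.get_image(name): name is "scene" or "top" or "wrist"; returns a dict with "pixels" (400x640x3 uint8, red, green, blue), "vfov" (degrees; the focal length in pixels is half the picture's height over the tangent of half this angle, whatever the lens; pixels are square), "cx", "cy" (the principal point, pixels), "xyz" and "rotation" of the camera in the world. Camera axes: x right, y up, looking along -z (the intrinsics and any distortion apply to the point x, -y, -z); pixel columns grow to the right and rows downward; lengths in mm; the calibration is good to about 2 mm. The wrist camera is an equidistant fisheye: a pixel r from the principal point sees the ray r / f radians off the axis. A picture is of the moment at which its call begins. There is no depth.
- arm.job_done(): hands the job in, once; it reports no verdict.
Trained networks look in a picture, given as the dict that the camera call returned (one of the last four; its "shot" number tells which), for a name from the list of things; names that differ only in an ending like _2 or _b are one class to them, and where a whole thing is asked for, a point or a joint stands for the part that bears it (a point fixed in the world has none). Each returns a list of dicts, best first, with "conf" (0 to 1); they miss things now and then, are a little off and sometimes report something else, mostly with a low value. They report only what shows in the picture. A call takes as long as a camera call.
- arm.look_for(name, picture): "centre" ([x, y, z] in mm, in world coordinates, good to about 4 mm: the middle of the surface that is visible of it).
The state is a dict: "clock": time; "joints": joint angles; "joint_vel": joint speeds; "joint_efforts": joint torques, N m; "position": TCP position; "ee_rot": TCP orientation; "contact_force": force on the tool from outside, world axes, zero at the start; "wrist_torque": the same for the moment, N m; "gripper_width": finger opening in mm.
Only numpy, scipy, OpenCV 4.12 (cv2) and the standard library are available. Lean on these libraries where they do the work, as an engineer would, in place of code of your own. Each camera call takes 0.05 s, during which the arm holds its last target.

## Working session

There is one attempt and no reset: what is moved stays moved. The work goes in short steps, Python scripts to look and compute and a tool call to move; the robot and the scene stay as the last step left them, time stands still between calls to the robot, and variables do not carry over. Pictures are saved under pics/ and viewed, and the job is handed in when it is done.

Besides the shell and the picture viewer there is one more tool, called after "Emit:" as a command line: name --argument value ..., lists and objects as JSON in quotes. play_rows: Moves the arm, as the interface text tells. Shifts and turns lie within -1 to 1; 1 stands for 30 cm of shift or 30 degrees of turn. Its arguments: {"type":"object","properties":{"moves":{"type":"array"}},"required":["moves"]}

```bash
mkdir -p pics
cat > h.py <<'E'
import numpy as np, cv2
from bench import arm
def save(p,name,):
    cv2.imwrite('pics/'+name+'.png',p['pixels'][:,:,::-1])
def f(p): return 200/np.tan(np.radians(p['vfov'])/2)
def R(p):
    r=np.array(p['rotation'],float)
    if r.shape==(3,3): return r
    from scipy.spatial.transform import Rotation as Q
    return Q.from_quat(r).as_matrix()
def proj(p,X):
    c=R(p).T@(np.array(X,float)-np.array(p['xyz']))
    return p['cx']+f(p)*c[0]/-c[2], p['cy']-f(p)*c[1]/-c[2]
def ray(p,u,v):
    d=np.array([(u-p['cx'])/f(p),-(v-p['cy'])/f(p),-1]); return R(p)@d
def atz(p,u,v,z):
    d=ray(p,u,v); o=np.array(p['xyz'],float); return o+d*(z-o[2])/d[2]
E
python3 - <<'E'
from h import *
s=arm.read_state(); print(s)
for n in ['scene','top']:
    p=arm.get_image(n); save(p,n+'0'); print(n,p['vfov'],p['cx'],p['cy'],p['xyz'],p['rotation'],p.keys())
    for k in ['holder','hinge','rail','paddle','pivot','board','frame','pawl','multimeter','screwdriver','cutters','solder_reel','flux_bottle','red_board']:
        r=arm.look_for(k,p); print(k,[(np.round(d['centre']).tolist(),round(d['conf'],2)) for d in r[:2]])
E
```

```text
{'clock': 0.0, 'joints': array([-9.73410499e-01,  3.85571536e-01,  6.63936175e-03, -5.52007086e-04,
       -1.19405787e+00, -2.58621250e-01]), 'joint_vel': array([-0.00077097,  0.00090806,  0.00169225,  0.00147143, -0.00050175,
        0.00013824]), 'joint_efforts': array([ 5.27045067e-04, -3.92288554e+01,  1.88400704e+01,  4.18599218e+00,
       -4.67380640e-03, -3.49584788e-07]), 'position': array([ 207.68240026, -589.261963  ,  403.60957218]), 'ee_rot': array([-1.68473039e-01,  9.85705618e-01,  1.10439458e-03, -2.21861821e-04]), 'contact_force': array([-0.96985924, -0.67503736, -0.2098955 ]), 'wrist_torque': array([ 0.03890951, -0.01651276,  0.02174176]), 'gripper_width': 85.34554224813883}
scene 48.044925042233594 326.1868213568581 191.566318675718 [1617.9346846  -178.59687485 1482.01602357] [0.23536239 0.21773692 0.64288091 0.69562872] dict_keys(['pixels', 'vfov', 'cx', 'cy', 'xyz', 'rotation', 'shot'])
holder [([622.0, -12.0, 115.0], 0.74)]
hinge [([612.0, -17.0, 125.0], 0.83)]
rail [([609.0, -18.0, 124.0], 0.95)]
paddle [([593.0, 172.0, 124.0], 0.55), ([609.0, -16.0, 128.0], 0
[... 882 characters left out ...]
hinge [([596.0, -20.0, 131.0], 0.77), ([432.0, 272.0, 28.0], 0.71)]
rail [([594.0, -22.0, 129.0], 0.75)]
paddle [([588.0, 166.0, 122.0], 0.88), ([589.0, -26.0, 132.0], 0.17)]
pivot [([487.0, -276.0, 12.0], 0.74), ([589.0, 170.0, 124.0], 0.61)]
board [([604.0, -20.0, 127.0], 0.86), ([485.0, -273.0, 10.0], 0.22)]
frame [([591.0, -27.0, 134.0], 0.88)]
pawl [([586.0, 168.0, 122.0], 0.65), ([592.0, -25.0, 132.0], 0.55)]
multimeter [([474.0, -630.0, 37.0], 0.73)]
screwdriver [([428.0, 276.0, 23.0], 0.6)]
cutters [([486.0, -273.0, 9.0], 0.64)]
solder_reel [([621.0, 247.0, 48.0], 0.52), ([587.0, 169.0, 124.0], 0.2)]
flux_bottle [([621.0, 457.0, 78.0], 0.88)]
red_board [([652.0, -251.0, 13.0], 0.84)]
```

View pics/top0.png

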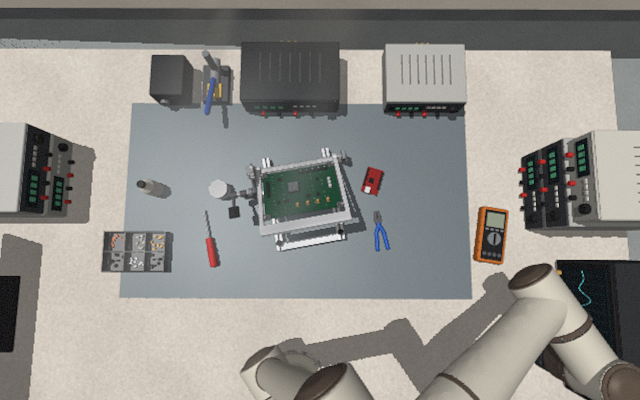

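View pics/scene0.png

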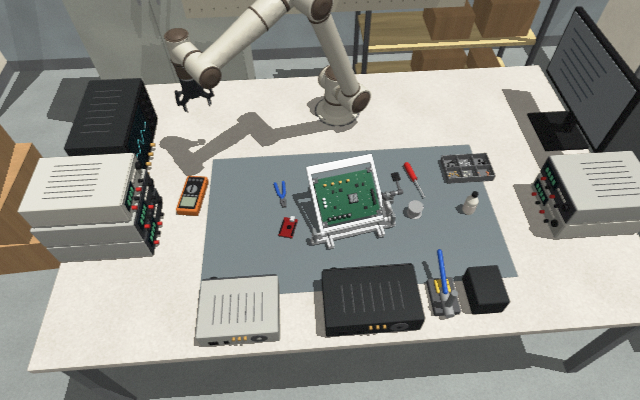

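The top view shows the black paddle at about (234,212), with the holder rotated a little and its rail at about (308,228). The scene view shows the paddle at about (396,176). I'll enlarge both.

Run:
```python
import cv2
t=cv2.imread('pics/top0.png')[140:260,190:370]; cv2.imwrite('pics/topc.png',cv2.resize(t,None,fx=4.4,fy=4.4,interpolation=cv2.INTER_CUBIC))
t=cv2.imread('pics/scene0.png')[140:260,290:440]; cv2.imwrite('pics/scenec.png',cv2.resize(t,None,fx=5,fy=5,interpolation=cv2.INTER_CUBIC))
```

```text
(no output)
```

View pics/topc.png

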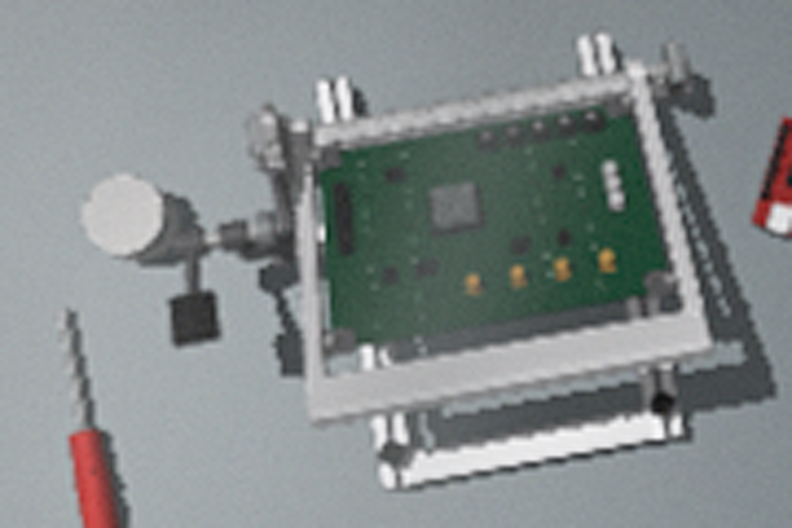

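View pics/scenec.png

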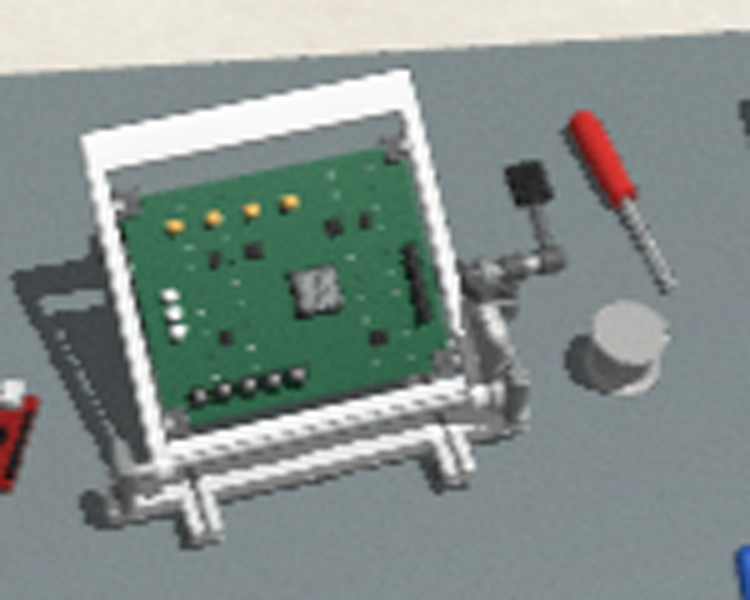

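```bash
cat > fit.py <<'E'
from h import *
from scipy.optimize import least_squares
import pickle
def hw(q,P):
    c,s=np.cos(q[2]),np.sin(q[2]); return np.array([q[0]+c*P[0]-s*P[1],q[1]+s*P[0]+c*P[1],P[2]])
def fr(t,d,y,n): # d from hinge towards rail, n above mid-plane
    return [110-d*np.cos(t)+n*np.sin(t),y,60+d*np.sin(t)+n*np.cos(t)]
E
python3 - <<'E'
from fit import *
T=arm.get_image('top');S=arm.get_image('scene')
t=lambda u,v:(190+(u+.5)/4.4-.5,140+(v+.5)/4.4-.5)
s=lambda u,v:(290+(u+.5)/5-.5,140+(v+.5)/5-.5)
obs=[(T,t(195,316),lambda a:[36-60,205,140]),(S,s(529,183),lambda a:[36-60,205,140]),
(S,s(82,138),lambda a:fr(a,256,-130,7)),(S,s(408,70),lambda a:fr(a,256,130,7)),
(S,s(105,172),lambda a:fr(a,224,-117,7)),(S,s(412,108),lambda a:fr(a,224,130,7)),
(T,t(312,422),lambda a:fr(a,256,130,-7)),(T,t(712,347),lambda a:fr(a,256,-130,-7))]
def res(q): return np.concatenate([np.subtract(proj(c,hw(q,P(q[3]))),uv) for c,uv,P in obs])
r=least_squares(res,[600,-10,0.15,0.5],loss='soft_l1')
q=r.x;print(q,np.round(res(q).reshape(-1,2),1))
np.save('q.npy',q)
print('paddle',hw(q,[-26,205,140]),'pivot',hw(q,[36,205,108]),'rail',hw(q,fr(q[3],240,0,7)),'flat',hw(q,fr(0,240,0,7)))
print('tri paddle top@140',atz(T,*t(195,316),140),atz(S,*s(529,183),140))
E
```

```text
[ 5.98379163e+02 -2.25272605e+01  1.84081891e-01  5.61687747e-01] [[ 0.1  0.1]
 [-0.1 -0.8]
 [-0.2 -0.2]
 [ 0.5  0. ]
 [ 0.4  0.6]
 [ 1.6  0.5]
 [ 0.3 -0.2]
 [ 0.8  0.3]]
paddle [535.29441738 174.25006261 140.        ] pivot [596.24690998 185.59879144 108.        ] rail [510.49209061 -38.89093175 193.75219605] flat [470.57554931 -46.32298225  67.        ]
tri paddle top@140 [537.52284872 174.94871403 140.        ] [541.48703309 174.23765585 140.        ]
```

The measurements agree: holder at about (598, -22), yaw 0.184, tilt 0.56. The paddle is near (538, 174.5, 140). I'll shut the jaws and move high towards the paddle, first leg.

Emit:
play_rows --moves '[[[0.08,0.18,0.06],-0.1,1],[[0.16,0.36,0.12],-0.2,1],[[0.24,0.54,0.14],-0.29,1],[[0.32,0.72,0.14],-0.29,1],[[0.4,0.9,0.14],-0.29,1],[[0.4,0.95,0.14],-0.29,1],[[0.4,0.95,0.14],-0.29,1]]'

```text
clock: 2.48
position: [327.7, -303.8, 447.1]
ee_rot: [-0.094, 0.996, -0.0, 0.0]
contact_force: [0.4, -0.5, 0.8]
gripper_width: 0.2
```

Emit:
play_rows --moves '[[[0.08,0.18,0],0,1],[[0.16,0.36,0],0,1],[[0.24,0.54,0],0,1],[[0.32,0.72,0],0,1],[[0.4,0.9,0],0,1],[[0.4,0.95,0],0,1],[[0.4,0.95,0],0,1]]'

```text
clock: 3.35
position: [448.0, -19.1, 446.8]
ee_rot: [-0.094, 0.996, -0.0, -0.0]
contact_force: [0.3, -0.2, 0.3]
gripper_width: -0.1
```

Emit:
play_rows --moves '[[[0.08,0.17,0],0,1],[[0.16,0.34,0],0,1],[[0.24,0.51,0],0,1],[[0.297,0.645,0],0,1],[[0.297,0.645,-0.15],0,1],[[0.297,0.645,-0.3],0,1],[[0.297,0.645,-0.33],0,1],[[0.297,0.645,-0.33],0,1]]'

```text
clock: 4.35
position: [537.8, 173.3, 348.5]
ee_rot: [-0.094, 0.996, -0.001, 0.0]
contact_force: [-0.2, -0.3, 0.7]
gripper_width: 0.1
```

Run:
```python
from h import *
s=arm.read_state(); print(s['position'],s['contact_force'])
out=[]
for n,b in [('top',(140,260,190,370)),('scene',(110,230,320,470)),('wrist',None)]:
    p=arm.get_image(n); im=p['pixels'][:,:,::-1]
    if n=='wrist': cv2.imwrite('pics/w1.png',im); print(p['vfov'],p['cx'],p['cy'],p['xyz'],p['rotation'])
    else:
        im=im[b[0]:b[1],b[2]:b[3]]; cv2.imwrite('pics/%s1.png'%n,cv2.resize(im,None,fx=4.4,fy=4.4,interpolation=cv2.INTER_CUBIC))
    if n=='wrist': print(arm.look_for('paddle',p))
```

```text
[537.83811044 173.27995104 348.54381342] [-0.2354623  -0.28908314  0.68127894]
65.70646984690485 314.35257206680853 202.99479326335825 [465.93196834 159.54956872 319.00060542] [-0.09368636 -0.11325424  0.76206633  0.63059595]
[{'centre': [537.6, 164.6, 138.9], 'conf': 0.62}, {'centre': [620.5, 452.2, 67.8], 'conf': 0.17}]
```

View pics/w1.png

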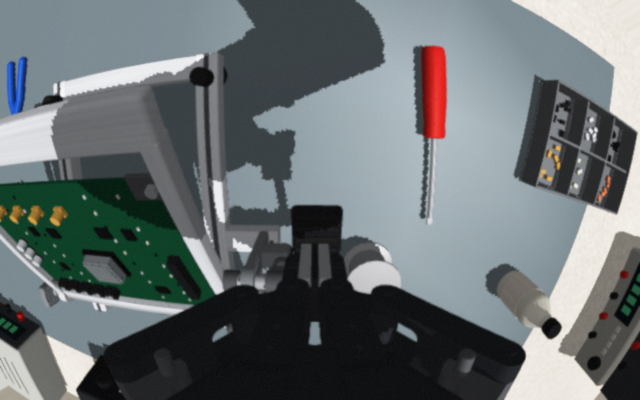

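View pics/scene1.png

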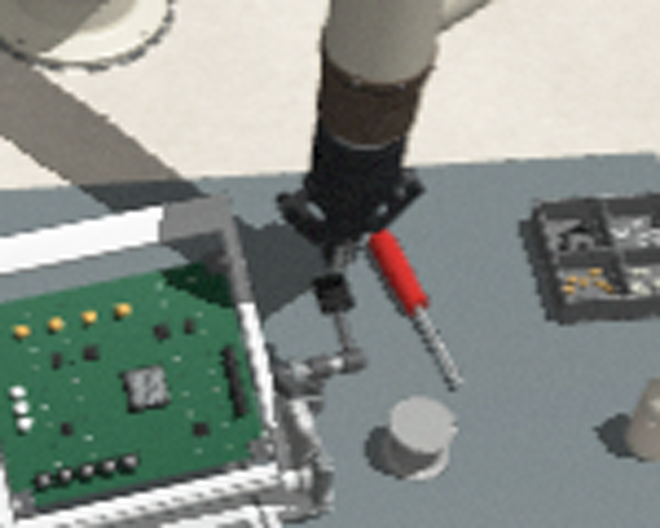

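The wrist view shows the paddle at u 292–342, v 205–250. The shut fingertips are centred laterally over its far end at about (318,250). I'll turn the paddle's robot-side edge corners into positions.

```bash
cat >> h.py <<'E'
def atzf(p,u,v,z):
    x,y=(u-p['cx']),(v-p['cy']); r=np.hypot(x,y); th=r/f(p)
    d=R(p)@np.array([np.sin(th)*x/r,-np.sin(th)*y/r,-np.cos(th)]); o=np.array(p['xyz'],float)
    return o+d*(z-o[2])/d[2]
E
python3 - <<'E'
from fit import *
p=dict(vfov=65.70646984690485,cx=314.35,cy=202.995,xyz=[465.93196834,159.54956872,319.0006],rotation=[-0.09368636,-0.11325424,0.76206633,0.63059595])
for uv in [(293,207),(342,207),(317.5,207),(318,250)]: print(uv,atzf(p,*uv,140).round(1), atzf(p,*uv,175).round(1))
q=np.load('q.npy'); c,s=np.cos(q[2]),np.sin(q[2])
e=atzf(p,317.5,207,140); print('paddle mid', e+18*np.array([c,s,0]))
E
```

```text
(293, 207) [524.3 157.5 140. ] [512.9 157.9 175. ]
(342, 207) [518.7 186.7 140. ] [508.4 181.4 175. ]
(317.5, 207) [521.5 172.1 140. ] [510.6 169.6 175. ]
(318, 250) [549.7 177.9 140. ] [533.4 174.3 175. ]
paddle mid [539.20025128 175.38443938 140.        ]
```

Emit:
play_rows --moves '[[[0.0,0.004,-0.05],0,1],[[0.0,0.005,-0.09],0,1],[[-0.002,0.005,-0.11],0,1],[[-0.005,0.004,-0.125],0,1],[[-0.008,0.004,-0.14],0,1],[[-0.012,0.003,-0.155],0,1],[[-0.015,0.002,-0.17],0,1],[[-0.015,0.002,-0.17],0,1]]'

```text
clock: 5.55
position: [532.9, 174.8, 298.4]
ee_rot: [-0.094, 0.996, 0.0, 0.001]
contact_force: [0.1, 0.5, 0.6]
gripper_width: -0.1
```

Run:
```python
from h import *
s=arm.read_state(); print(s['position'],s['contact_force'],s['wrist_torque'])
for n,b in [('scene',(120,240,320,470)),('wrist',None)]:
    p=arm.get_image(n); im=p['pixels'][:,:,::-1]
    if b: im=cv2.resize(im[b[0]:b[1],b[2]:b[3]],None,fx=4.4,fy=4.4,interpolation=cv2.INTER_CUBIC)
    else: im=cv2.resize(im[160:320,200:440],None,fx=3,fy=3,interpolation=cv2.INTER_CUBIC)
    cv2.imwrite('pics/%s2.png'%n,im)
```

```text
[532.94805207 174.82668223 298.44381887] [0.10343371 0.52153155 0.55622623] [-0.00338424  0.00238891  0.02087288]
```

View pics/wrist2.png

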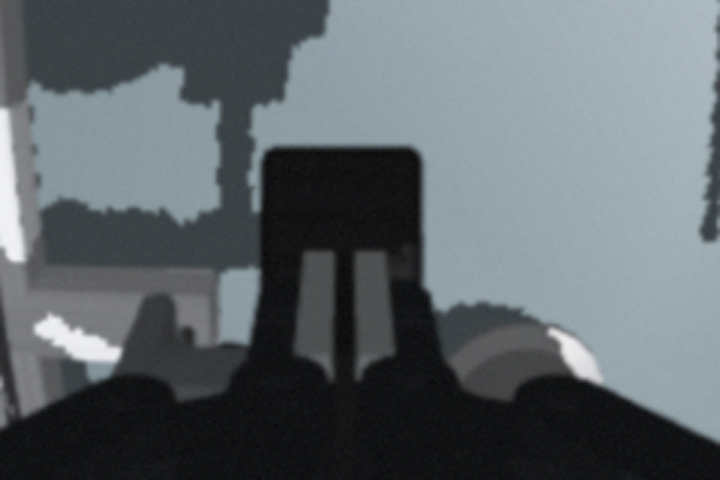

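View pics/scene2.png

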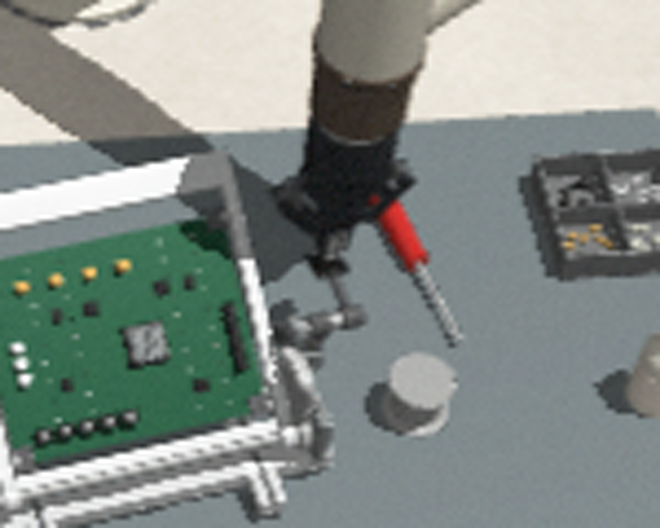

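Emit:
play_rows --moves '[[[-0.005,-0.001,-0.015],0,1],[[-0.01,-0.002,-0.03],0,1],[[-0.013,-0.002,-0.045],0,1],[[-0.015,-0.003,-0.058],0,1],[[-0.015,-0.003,-0.068],0,1],[[-0.015,-0.003,-0.068],0,1]]'

```text
clock: 6.4
position: [528.6, 174.0, 279.0]
ee_rot: [-0.094, 0.996, 0.0, 0.002]
contact_force: [-1.4, -0.8, 2.6]
gripper_width: -0.2
```

Run:
```python
from h import *
s=arm.read_state(); print(s['position'],s['contact_force'],s['wrist_torque'])
for n,b in [('scene',(120,240,320,470)),('wrist',None)]:
    p=arm.get_image(n); im=p['pixels'][:,:,::-1]
    if b: im=cv2.resize(im[b[0]:b[1],b[2]:b[3]],None,fx=4.4,fy=4.4,interpolation=cv2.INTER_CUBIC)
    else: im=cv2.resize(im[160:320,200:440],None,fx=3,fy=3,interpolation=cv2.INTER_CUBIC)
    cv2.imwrite('pics/%s3.png'%n,im)
```

```text
[528.63425183 174.0243255  279.02517793] [-1.38756534 -0.80617638  2.63575396] [-0.1034379   0.41922304 -0.00473395]
```

View pics/wrist3.png

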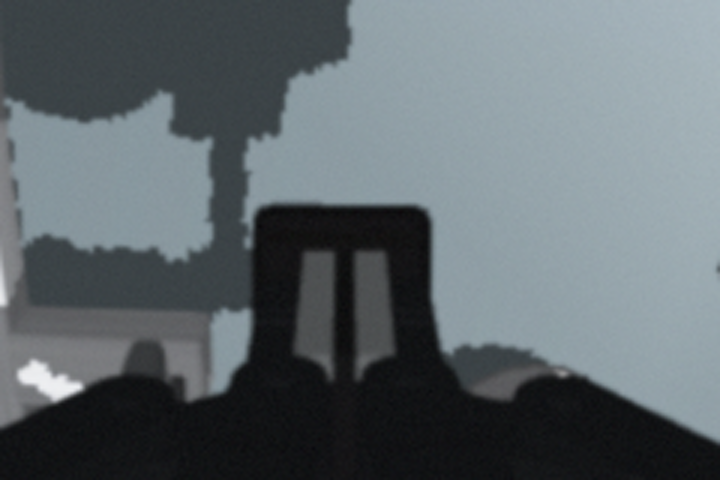

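The paddle snapped over partway down. The tip has now met it at about 105 mm with a force of about 3 N, which is the pawl on its stop. I'll lift and check that it stays.

Emit:
play_rows --moves '[[[0,0,0.05],0,1],[[0,0,0.15],0,1],[[0,0,0.3],0,1],[[0,0,0.46],0,1],[[-0.15,-0.1,0.5],0,1],[[-0.3,-0.2,0.5],0,1],[[-0.3,-0.35,0.5],0,1],[[-0.3,-0.4,0.5],0,1]]'

```text
clock: 7.5
position: [437.8, 52.4, 430.2]
ee_rot: [-0.094, 0.996, 0.001, 0.003]
contact_force: [0.2, -0.3, 0.6]
gripper_width: -0.0
```

Run:
```python
from fit import *
s=arm.read_state(); print(s['position'],s['contact_force'],s['wrist_torque'])
q=np.load('q.npy')
for n,b in [('scene',(110,230,320,470)),('wrist',None),('top',(140,260,190,370))]:
    p=arm.get_image(n); im=p['pixels'][:,:,::-1]
    if n=='wrist': import pickle; pickle.dump(p,open('w4.pkl','wb'))
    if n=='scene': print(proj(p,[539,175,140]),proj(p,[528,173,103]),arm.look_for('paddle',p)[:1])
    if b: im=cv2.resize(im[b[0]:b[1],b[2]:b[3]],None,fx=4.4,fy=4.4,interpolation=cv2.INTER_CUBIC)
    cv2.imwrite('pics/%s4.png'%n,im)
```

```text
[437.82240675  52.4109638  430.22125492] [ 0.2329855  -0.25654587  0.56069756] [-0.00071415 -0.02835943  0.00289806]
(np.float64(395.4844258272867), np.float64(175.69227976883244)) (np.float64(393.3574802398635), np.float64(179.5310000037447)) [{'centre': [598.7, 173.9, 112.4], 'conf': 0.74}]
```

View pics/scene4.png

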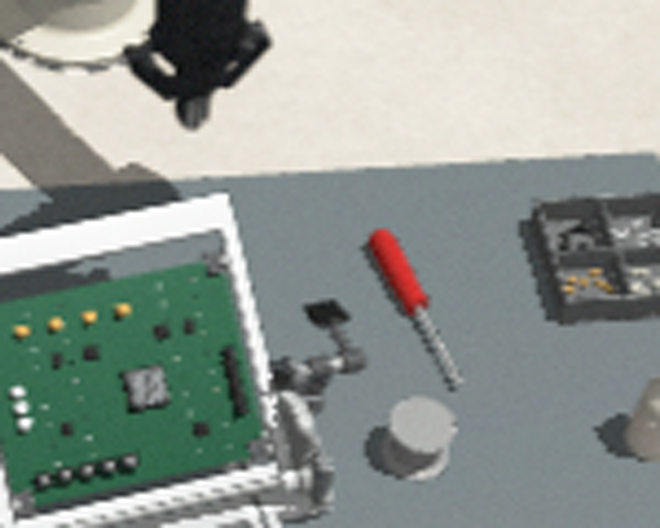

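View pics/wrist4.png

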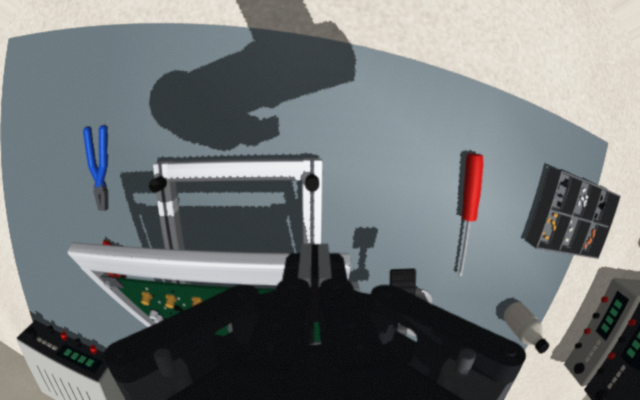

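The pawl stayed off: in the scene view the paddle sits low and tilted at about (394,181). Next I'll work out the rail path.

Run:
```python
from fit import *
q=np.load('q.npy'); s=arm.read_state(); p0=s['position']; print(p0)
for t in [.56,.5,.44,.38,.32,.26,.2,.14,.08,.04,0]:
    x=110-256*np.cos(t)+7*np.sin(t)+10; z=60+256*np.sin(t)+7*np.cos(t)
    w=hw(q,[x,0,z+173]); print(t,w.round(1),'rel',((w-p0)/300).round(3))
```

```text
[439.10098218  54.25609985 429.22151539]
0.56 [506.8 -39.6 374.9] rel [ 0.226 -0.313 -0.181]
0.5 [498.8 -41.1 361.9] rel [ 0.199 -0.318 -0.224]
0.44 [491.6 -42.4 348.4] rel [ 0.175 -0.322 -0.269]
0.38 [485.2 -43.6 334.5] rel [ 0.154 -0.326 -0.316]
0.32 [479.6 -44.6 320.2] rel [ 0.135 -0.33  -0.363]
0.26 [474.9 -45.5 305.6] rel [ 0.119 -0.333 -0.412]
0.2 [471.1 -46.2 290.7] rel [ 0.107 -0.335 -0.462]
0.14 [468.1 -46.8 275.7] rel [ 0.097 -0.337 -0.512]
0.08 [466.  -47.2 260.4] rel [ 0.09  -0.338 -0.563]
0.04 [465.2 -47.3 250.2] rel [ 0.087 -0.339 -0.597]
0 [464.7 -47.4 240. ] rel [ 0.085 -0.339 -0.631]
```

Move above the rail, 20 mm clear, then look.

Emit:
play_rows --moves '[[[0.1,-0.15,0],0,1],[[0.22,-0.31,0],0,1],[[0.225,-0.315,-0.05],0,1],[[0.225,-0.315,-0.11],0,1],[[0.225,-0.315,-0.11],0,1]]'

```text
clock: 8.32
position: [506.4, -39.3, 394.2]
ee_rot: [-0.094, 0.996, 0.0, -0.0]
contact_force: [-0.5, 0.9, -0.1]
gripper_width: -0.3
```

Run:
```python
from fit import *
s=arm.read_state(); print(s['position'],s['contact_force'])
for n in ['wrist','scene']:
    p=arm.get_image(n); im=p['pixels'][:,:,::-1]
    if n=='scene': im=cv2.resize(im[90:250,270:470],None,fx=3.6,fy=3.6,interpolation=cv2.INTER_CUBIC)
    cv2.imwrite('pics/%s5.png'%n,im)
```

```text
[506.41171909 -39.3424276  394.22328589] [-0.47672565  0.92405441 -0.08332938]
```

View pics/wrist5.png

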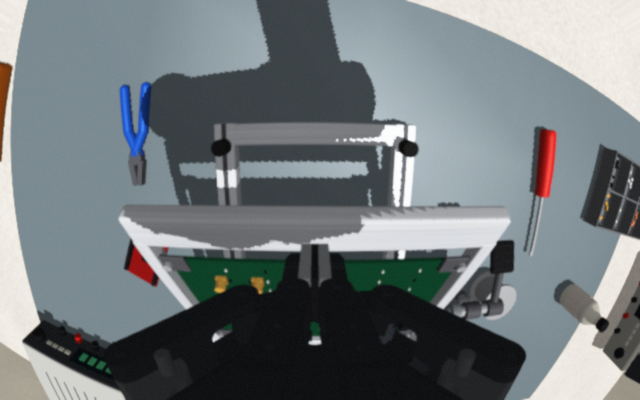

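View pics/scene5.png

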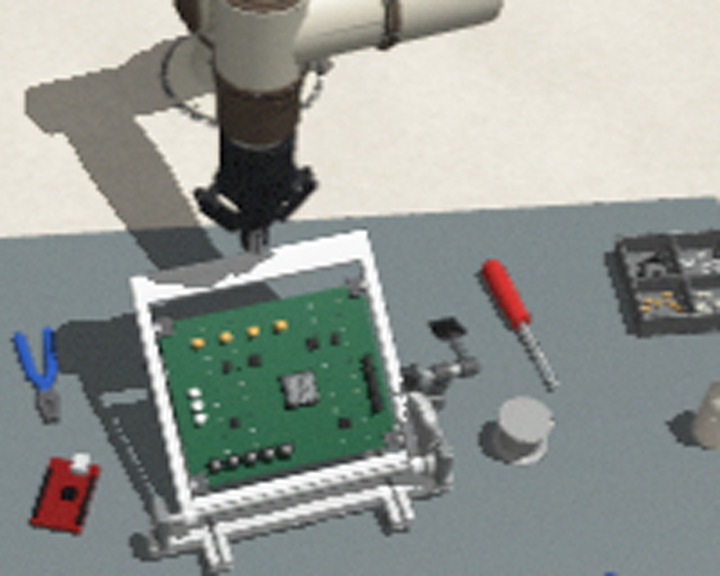

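Run:
```python
from fit import *
q=np.load('q.npy');c,s=np.cos(q[2]),np.sin(q[2])
p=arm.get_image('wrist')
im=p['pixels'][:,:,::-1]; cv2.imwrite('pics/w6.png',cv2.resize(im[190:270,380:460],None,fx=7,fy=7,interpolation=cv2.INTER_CUBIC))
hx=lambda w:((w[0]-q[0])*c+(w[1]-q[1])*s, -(w[0]-q[0])*s+(w[1]-q[1])*c)
for u,v,z in [(314,206,195),(314,218,202),(314,246,185),(121,208,195),(507,208,195)]: w=atzf(p,u,v,z); print(v,w.round(1),np.round(hx(w),1))
```

```text
206 [487.7 -43.9 195. ] [-112.7   -0.7]
218 [492.5 -42.9 202. ] [-107.9   -0.7]
246 [517.2 -38.2 185. ] [-82.7  -0.6]
208 [ 513.7 -170.   195. ] [-110.3 -129.5]
208 [465.1  82.7 195. ] [-111.8  127.9]
```

View pics/w6.png

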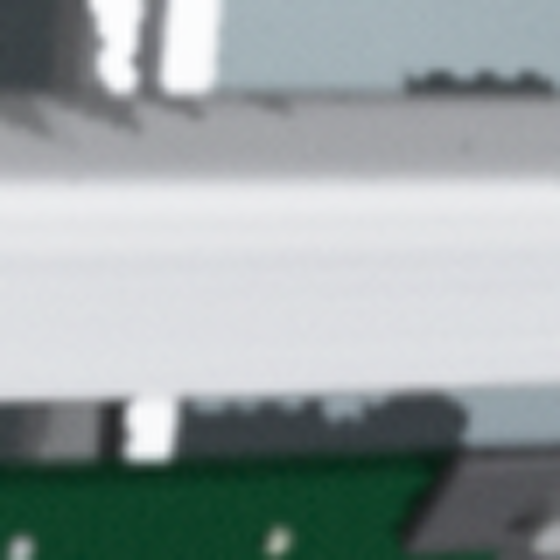

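The wrist view puts the rail about 5 mm nearer the robot than the fit, so I'll shift the path 4 mm towards the robot. Then a first gentle push.

Emit:
play_rows --moves '[[[-0.01,0,-0.03],0,1],[[-0.012,-0.001,-0.055],0,1],[[-0.018,-0.002,-0.07],0,1],[[-0.028,-0.004,-0.09],0,1],[[-0.039,-0.006,-0.108],0,1],[[-0.051,-0.008,-0.13],0,1],[[-0.063,-0.01,-0.153],0,1]]'

```text
clock: 9.35
position: [487.7, -42.6, 350.7]
ee_rot: [-0.095, 0.995, 0.0, 0.003]
contact_force: [0.4, -1.1, 2.7]
gripper_width: -0.1
```

Run:
```python
from fit import *
s=arm.read_state(); print(s['position'],s['contact_force'])
for n in ['wrist','scene']:
    p=arm.get_image(n); im=p['pixels'][:,:,::-1]
    if n=='scene': im=cv2.resize(im[90:250,270:470],None,fx=3.6,fy=3.6,interpolation=cv2.INTER_CUBIC)
    cv2.imwrite('pics/%s7.png'%n,im)
```

```text
[487.69766788 -42.57943207 350.66340517] [ 0.38116559 -1.06695827  2.69847806]
```

View pics/wrist7.png

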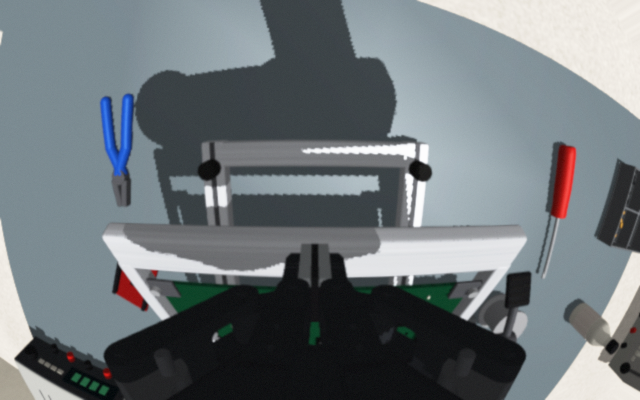

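View pics/scene7.png

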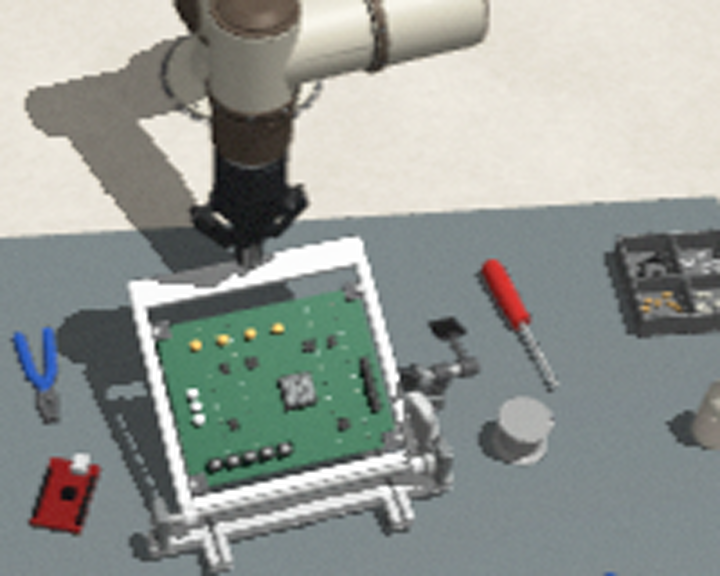

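Contact is on the rail at about 2.7 N and the frame is sinking freely. I'll keep following the arc.

Emit:
play_rows --moves '[[[-0.011,-0.002,-0.027],0,1],[[-0.022,-0.003,-0.054],0,1],[[-0.031,-0.005,-0.078],0,1],[[-0.04,-0.007,-0.102],0,1],[[-0.048,-0.009,-0.126],0,1],[[-0.056,-0.01,-0.15],0,1]]'

```text
clock: 10.2
position: [470.4, -45.6, 304.3]
ee_rot: [-0.095, 0.996, 0.0, 0.002]
contact_force: [0.6, -1.2, 1.7]
gripper_width: 0.4
```

Run:
```python
from fit import *
s=arm.read_state(); print(s['position'],s['contact_force'])
for n in ['wrist','scene']:
    p=arm.get_image(n); im=p['pixels'][:,:,::-1]
    if n=='scene': im=cv2.resize(im[90:250,270:470],None,fx=3.6,fy=3.6,interpolation=cv2.INTER_CUBIC)
    cv2.imwrite('pics/%s8.png'%n,im)
```

```text
[470.42964271 -45.5900394  304.34699638] [ 0.62943624 -1.22859805  1.65370529]
```

View pics/wrist8.png

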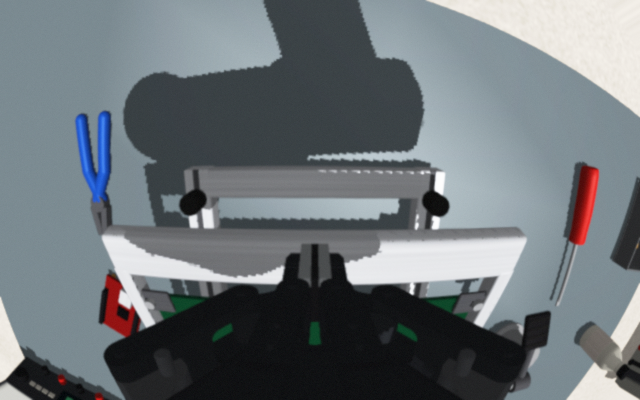

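Emit:
play_rows --moves '[[[-0.006,-0.001,-0.022],0,1],[[-0.011,-0.002,-0.045],0,1],[[-0.016,-0.003,-0.07],0,1],[[-0.021,-0.004,-0.095],0,1],[[-0.025,-0.005,-0.12],0,1],[[-0.028,-0.005,-0.14],0,1],[[-0.03,-0.006,-0.16],0,1],[[-0.031,-0.006,-0.175],0,1]]'

```text
clock: 11.3
position: [460.6, -47.3, 250.8]
ee_rot: [-0.094, 0.996, 0.001, 0.001]
contact_force: [0.3, 0.6, 1.7]
gripper_width: 0.2
```

Run:
```python
from fit import *
s=arm.read_state(); print(s['position'],s['contact_force'])
for n in ['wrist','scene']:
    p=arm.get_image(n); im=p['pixels'][:,:,::-1]
    if n=='scene': im=cv2.resize(im[90:250,270:470],None,fx=3.6,fy=3.6,interpolation=cv2.INTER_CUBIC)
    cv2.imwrite('pics/%s9.png'%n,im)
```

```text
[460.62720054 -47.28796211 250.78969758] [0.30592959 0.56173665 1.68538718]
```

View pics/wrist9.png

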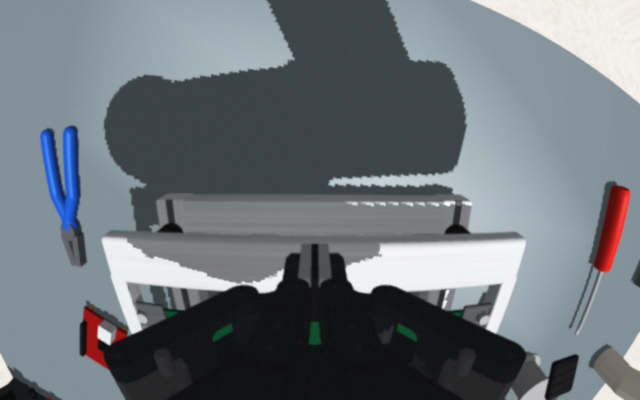

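About 11 mm is left. I'll slow down and watch the force.

Emit:
play_rows --moves '[[[0,0,-0.008],0,1],[[0,0,-0.016],0,1],[[0,0,-0.024],0,1],[[0,0,-0.03],0,1],[[0,0,-0.03],0,1]]'

```text
clock: 12.02
position: [459.8, -47.5, 241.0]
ee_rot: [-0.094, 0.996, 0.001, -0.001]
contact_force: [0.0, -0.4, -0.3]
gripper_width: -0.1
```

Emit:
play_rows --moves '[[[0,0,-0.003],0,1],[[0,0,-0.006],0,1],[[0,0,-0.006],0,1]]'

```text
clock: 12.4
position: [459.8, -47.5, 240.4]
ee_rot: [-0.094, 0.996, 0.0, -0.001]
contact_force: [-2.5, 0.5, 11.3]
gripper_width: -0.5
```

The force rose to 11 N with the tip at 67.4 mm, which matches the flat rail height of 67 mm, so the frame is on its rests. I'll back off straight up and check.

Emit:
play_rows --moves '[[[0,0,0.03],0,1],[[0,0,0.12],0,1],[[0,0,0.3],0,1],[[0,0,0.5],0,1],[[-0.1,-0.2,0.62],0,1],[[-0.2,-0.4,0.62],0,1],[[-0.25,-0.6,0.62],0,1],[[-0.25,-0.8,0.62],0,1],[[-0.25,-0.9,0.62],0,1],[[-0.25,-0.9,0.62],0,1]]'

```text
clock: 13.65
position: [384.3, -319.8, 425.9]
ee_rot: [-0.092, 0.996, 0.001, -0.002]
contact_force: [0.9, -0.4, -0.7]
gripper_width: 0.3
```

Run:
```python
from fit import *
s=arm.read_state(); print(s['position'],s['contact_force'])
q=np.load('q.npy')
for n,b in [('top',(140,260,190,370)),('scene',(130,250,290,440))]:
    p=arm.get_image(n); im=p['pixels'][:,:,::-1]
    cv2.imwrite('pics/%s10f.png'%n,im)
    cv2.imwrite('pics/%s10.png'%n,cv2.resize(im[b[0]:b[1],b[2]:b[3]],None,fx=4.4,fy=4.4,interpolation=cv2.INTER_CUBIC))
    for t in (0,.05):
      for d,y,k in [(256,130,7),(256,-130,7),(224,130,7),(224,-130,7)]:
        u,v=proj(p,hw(q,fr(t,d,y,k))); print(n,t,d,y,round((u+.5-b[2])*4.4-.5),round((v+.5-b[0])*4.4-.5))
    for k in ['multimeter','screwdriver','cutters','solder_reel','flux_bottle','red_board']:
        r=arm.look_for(k,p); print(k,[(np.round(d['centre']).tolist(),round(d['conf'],2)) for d in r[:1]])
```

```text
[ 384.2805868  -319.76589967  425.85395669] [ 0.87615095 -0.35630568 -0.73431942]
top 0 256 130 351 476
top 0 256 -130 711 410
top 0 224 130 344 431
top 0 224 -130 703 366
top 0.05 256 130 348 475
top 0.05 256 -130 712 409
top 0.05 224 130 341 430
top 0.05 224 -130 704 364
multimeter [([478.0, -632.0, 35.0], 0.63)]
screwdriver [([431.0, 275.0, 25.0], 0.6)]
cutters [([588.0, 169.0, 109.0], 0.71)]
solder_reel [([619.0, 248.0, 46.0], 0.68)]
flux_bottle [([623.0, 458.0, 77.0], 0.88)]
red_board [([656.0, -253.0, 13.0], 0.94)]
scene 0 256 130 335 170
scene 0 256 -130 66 226
scene 0 224 130 346 195
scene 0 224 -130 74 252
scene 0.05 256 130 336 161
scene 0.05 256 -130 65 218
scene 0.05 224 130 347 188
scene 0.05 224 -130 73 245
multimeter [([496.0, -626.0, 38.0], 0.71)]
screwdriver [([435.0, 278.0, 22.0], 0.6)]
cutters [([494.0, -269.0, 13.0], 0.53)]
solder_reel [([638.0, 253.0, 50.0], 0.67)]
flux_bottle [([642.0, 466.0, 65.0], 0.49)]
red_board [([660.0, -254.0, 11.0], 0.59)]
```

View pics/top10.png

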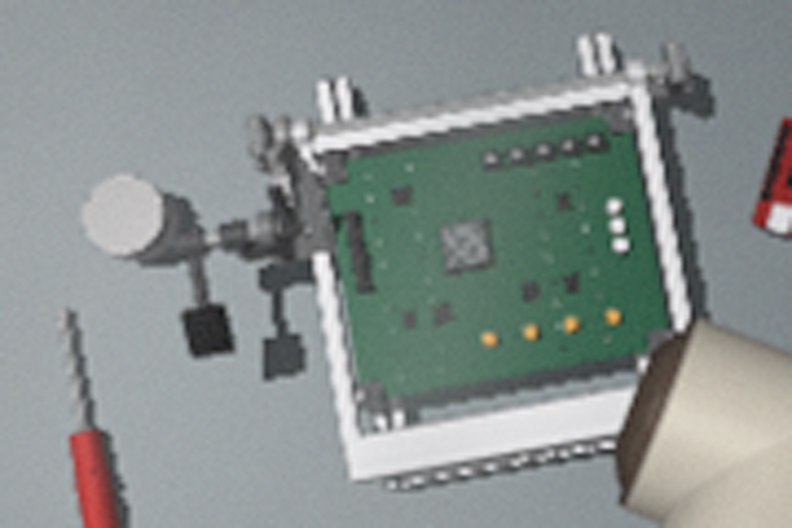

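View pics/scene10.png

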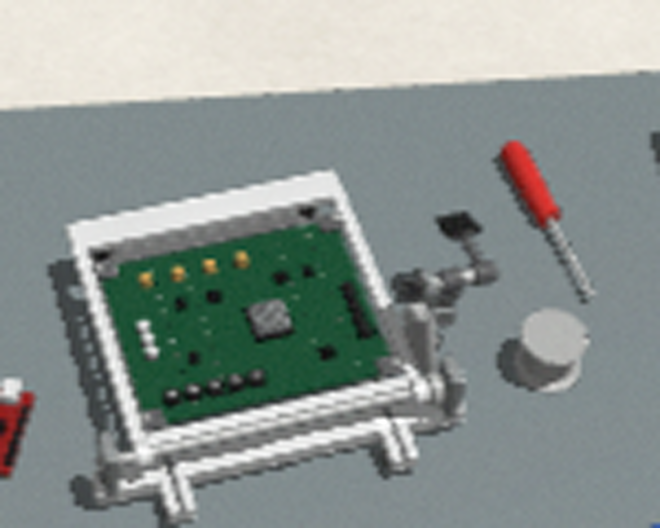

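The rail corners in the scene view, (338,170) and (70,227), match the zero-tilt prediction of (335,170) and (66,226). The paddle is still low, and the bystanders I could re-detect haven't moved. I'll hand it in.

```bash
python3 -c "
from bench import arm
print(arm.job_done()); print(arm.read_state()['clock'])"
```

```text
the job is handed in; nothing more can be done
None
the job is handed in; nothing more can be done
```

The board now lies flat on its rests and the pawl is off. I pressed the paddle down with the shut fingertips until it snapped over and met its stop, at a tip height of about 105 mm and 3 N. Then I pushed the front rail down along its arc with about 2–3 N.

**Frame:** at the end the force rose to 11 N with the fingertip at 67.4 mm, against 67 mm expected for the flat rail, so the rests are carrying it. After I backed off, the rail corners in the scene picture were within about 1 pixel of the zero-tilt prediction.

**Pawl:** the paddle was still low in the last pictures, as it should be with the pawl off.

**Bystanders:** every bystander was found again within a few mm of its first position. In the last top picture the detector put the "cutters" at the paddle, a false report; the scene picture places them where they were.

**Disagreement:** the wrist camera put the rail about 5 mm nearer the robot than my first fit, so I shifted the pushing path 4 mm that way. The fingertips stayed on the rail.

The job took about 14 s of the 48 s allowed, and the arm was clear of everything when I handed it in.

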